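Pack a tin from the spring dispenser

TASK

A customer has bought one of the round tins. Take the top round tin out of its spring-loaded dispenser, so that the spring lifts the next tin into its place, and set it down upright, without dropping it, in the middle of the empty gift tray. The next tin stays in the dispenser.

Things in the scene. Friction and masses are not known exactly. Their poses are not given: they have to be found in the camera images.
- round_tin_top: Uppermost of three alike round aluminium tins (dark seam, paper disc on lid) stacked in the round-tin dispenser: 60 mm diameter, 30 mm high, 100-130 g. Origin: centre of its underside, z up; at the start 106 mm above the counter. Only its lowest 8 mm is between the guide rods: grip across any diameter from above, fingertips 10-15 mm above its underside (lower, they also grip the next tin).
- round_tin_next: The second round tin of the stack, directly under the top one; same shape and size, 100 g. Origin: centre of its underside. It starts 30 mm lower than the top tin; when that is lifted off, the spring raises this one by about 30 mm, within a second, to where the top tin was.
- round_holder: Fixed spring dispenser of the round tins: grey base 100 x 100 x 12 mm, four steel rods 6 mm thick, tops 114 mm up, on the base's diagonals 34.5 mm from the axis, sprung platform (30 N/m) under the stack, on its lower stop when full, so the full stack does not sink. Origin: stack axis at counter height, z up, x, y along the base's sides. A like dispenser of square tins is not part of the job.
- empty_tray: Empty square cardboard gift tray, fixed: 150 x 150 mm outside, 140 x 140 mm inside, 18 mm high, floor 5 mm thick. Origin: centre of its underside at counter height, z up, x, y along its sides. A like tray that holds a toy car is not part of the job. Dispensers and trays stand in any order side by side, at least 180 mm apart between centres.

How it is judged:
On the way:
1. the top round tin is lifted clear of the dispenser and the next tin has risen into its place (z of round_tin_top in the frame of round_holder above 0.142 m and z of round_tin_next in the frame of round_holder between 0.096 and 0.118 m and horizontal distance between round_tin_next and round_holder below 0.012 m and angle between round_tin_next's own z axis and vertical below 0.17 rad), for 0.1 s.
At the end, for the whole second after the job is handed in: The tin taken from the top rests upright (10 degrees) on the empty tray's floor, centre within 25 mm of its middle; the next tin stands level (10 degrees) in the dispenser, within 12 mm of its axis and raised to where the top tin was (10 mm) (horizontal distance between round_tin_top and empty_tray below 0.025 m and z of round_tin_top in the frame of empty_tray between 0.001 and 0.01 m and angle between each of round_tin_top, round_tin_next's own z axis and vertical below 0.17 rad and linear speed of round_tin_top below 0.02 m/s and z of round_tin_next in the frame of round_holder between 0.096 and 0.118 m and horizontal distance between round_tin_next and round_holder below 0.012 m); the robot touches nothing.
It fails at once if the tin is dropped into the tray (falls into it faster than 0.7 m/s, as from more than about 25 mm) (horizontal distance between round_tin_top and empty_tray below 0.09 m and z of round_tin_top in the frame of empty_tray below 0.045 m and linear speed of round_tin_top above 0.7 m/s).
It also fails if it takes over 38 s, if anything falls off the work surface, if the arm or the gripper's body presses on something with over 40 N, if the wrist force passes 120 N, or if a joint passes its speed limit or range.

ROBOT

A 6-joint arm with a two-finger parallel gripper is mounted at the origin on the work surface. World frame = base frame: x ahead of the robot, y to its left, z up, the work surface at z = 0. Lengths are in m, angles in rad, forces in N, time in s.
With the tool pointing down it reaches from about 0.425 to 1.125 m from the base axis. Payload 14.9 kg.
Tool frame: the origin (TCP) lies between the finger pads; the fingertips stand 14 mm ahead of it and the grasp point (between the pads) lies 5 mm behind it; z points along the fingers, y is the direction in which the jaws open and shut (so a half turn about z gives the same grasp; the last joint's range is limited). The gripper opens to 91 mm and grips with 3 to 60 N. Pads are 32 mm wide; open, the fingers measure 118 mm over their backs; the gripper's body (76 mm by 178 mm) begins 60 mm behind the grasp point.
Start: joints at [-0.033, 0.379, 1.734, -0, 1.028, -0.033], TCP at [0.7, -0, 0.228] pointing down, gripper open.
Joint ranges: [-2.77, 2.77], [-0.74, 2.19], [0, 2.66], [-1.06, 4.2], [0.31, 2.87], [-3.08, 3.08]. Speed limits (rad/s): [1.89, 1.89, 2.39, 3.14, 3.14, 3.14].

INTERFACE

Orientations are given as a rotation vector (axis times angle).
In Python, from plant import ctrl gives the robot as it stands.
- The arm moves only by the tool apply_moves, never from a script. Its arguments are lists of equal length, an entry for each row: "claw": the opening, from -1 (shut) to 1 (fully open); "offset": the shift along the world's x, y, z in mm, a list of three; "twist": the turn, a rotation vector about the world's x, y, z in rad, a list of three. A call has 1 to 12 rows; each row shifts and turns the commanded pose from where the row before left it; what a row does not reach is not made up. A row lasts 1/12 s, in which the tool goes at most 41.7 mm and 7.16 degrees, less where a joint would pass 70% of its speed; a pose out of reach is approached as far as the arm can. A call with a gripper value outside its range is refused whole. The fingers move at their own pace and stop on an object; "force" is the grip in N (left out, the last holds). Time passes only in rows, so rows that do not move let the fingers close. It gives the time, the measured TCP pose, the force and the opening at its end, in the units of the state.
- ctrl.state(): the state, without advancing time (a new reading comes with each control period).
- ctrl.read_camera(name): name is "scene" or "side" or "wrist"; returns a dict with "image" (480x640x3 uint8, blue, green, red), "range_z" (480x640 float32, m along the optical axis (not along the pixel's ray), 0 where there is no reading), "fx", "fy", "cx", "cy" (pixels), "R" (3x3) and "t" (3): a world point X has camera coordinates R X + t; the wrist camera has in their place "tool_from_camera" (4x4, takes a point from camera to tool coordinates, whose origin is the TCP and whose axes are the flange's). Camera axes: x right, y down, z forward; pixel columns grow to the right and rows downward; lengths in m; the calibration is good to about 2 mm. The wrist camera is an equidistant fisheye: a pixel r from the principal point sees the ray r / f radians off the axis. A picture is of the moment at which its call begins: read the wrist's pose just before it.
- ctrl.sign_off(): hands the job in, once; it reports no verdict.
The state is a dict: "t": time; "joint_pos": joint angles; "joint_velocities": joint speeds; "tau": joint torques, N m; "position": TCP position; "tool_rot": TCP orientation; "force": force on the tool from outside, world axes, zero at the start; "ft_torque": the same for the moment, N m; "gripper_width": opening from 0.0 (shut) to 1.0 (fully open).
Only numpy, scipy, OpenCV 4.12 (cv2) and the standard library are available. Lean on these libraries where they do the work, as an engineer would, in place of code of your own. Each camera call takes 0.05 s, during which the arm holds its last target.

## Working session

There is one attempt and no reset: what is moved stays moved. The work goes in short steps, Python scripts to look and compute and a tool call to move; the robot and the scene stay as the last step left them, time stands still between calls to the robot, and variables do not carry over. Pictures are saved under pics/ and viewed, and the job is handed in when it is done.

Besides the shell and the picture viewer there is one more tool, called by a JSON object that holds its "method" and its "body". apply_moves: Moves the arm, as the interface text tells. Its arguments: {"type":"object","properties":{"claw":{"type":"array"},"offset":{"type":"array"},"twist":{"type":"array"},"force":{"type":"number"}},"required":["claw","offset","twist"]}

```bash
mkdir -p pics
python3 - <<'E'
from plant import ctrl
import cv2,pickle
s=ctrl.state();print(s)
for n in("scene","side"):
    c=ctrl.read_camera(n);cv2.imwrite(f"pics/{n}0.png",c["image"]);pickle.dump(c,open(n+"0.pkl","wb"))
    print(n,c["fx"],c["cx"],c["cy"],c["R"],c["t"])
E
```

```text
{'t': 0.0, 'joint_pos': array([-3.33104978e-02,  3.79422611e-01,  1.73481425e+00,  2.89330428e-06,
        1.02850625e+00, -3.32952593e-02]), 'joint_velocities': array([ 0.00102781, -0.00013902,  0.00058131,  0.00085584,  0.0013767 ,
        0.00206924]), 'tau': array([ 6.45993277e-04, -7.63727903e+01, -4.34372771e+01,  6.49972307e-02,
        4.23743343e-02, -1.55693674e-04]), 'position': array([6.99594358e-01, 1.10499411e-06, 2.27261853e-01]), 'tool_rot': array([-2.22086462e+00, -2.22082746e+00,  1.23140242e-03]), 'force': array([-0.31601349, -0.89415194,  0.5939534 ]), 'ft_torque': array([ 0.04161047, -0.01183048,  0.01059403]), 'gripper_width': 0.9997779008408475}
scene 463.9862589021505 323.5533306951551 238.92176571269675 [[-0.02753951  0.99959429  0.00726905]
 [ 0.68473195  0.02416172 -0.72839438]
 [-0.72827449 -0.01508227 -0.68511954]] [ 0.00238714 -0.3005594   1.31692153]
side 484.9512828141738 325.81079261592646 230.23838051288323 [[ 0.97662472 -0.21486645 -0.00604713]
 [-0.14117752 -0.61996715 -0.77182229]
 [ 0.16208969  0.75463445 -0.63580955]] [-0.51907237  0.14184565  0.81280392]
```

View pics/scene0.png

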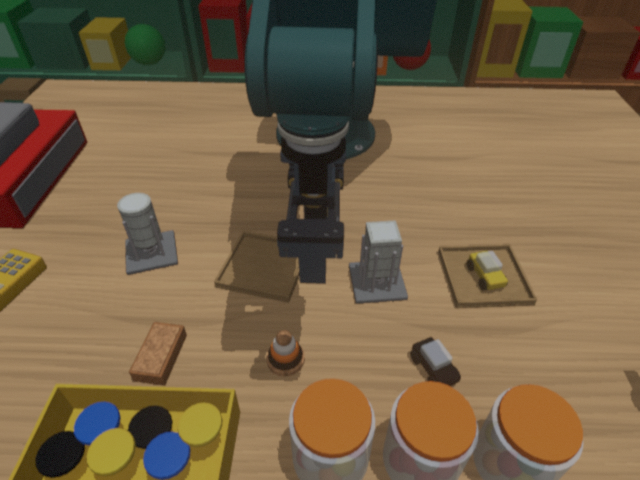

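View pics/side0.png

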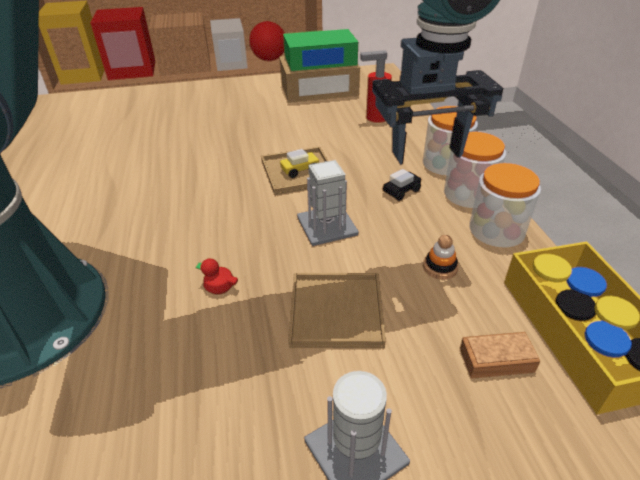

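The scene view shows the round-tin dispenser at about (140,205) and the empty tray at (262,268). The side view shows the lid at (360,395) and the tray at (337,310), fully visible. I'll measure both next.

```bash
cat > h.py <<'E'
import numpy as np,cv2,pickle
def ray(c,px,z):
    px=np.atleast_2d(np.asarray(px,float))
    d=np.c_[(px[:,0]-c["cx"])/c["fx"],(px[:,1]-c["cy"])/c["fy"],np.ones(len(px))]@c["R"]
    o=-c["R"].T@c["t"]
    return o+d*((z-o[2])/d[:,2])[:,None]
def cloud(c):
    v,u=np.mgrid[:480,:640];Z=c["range_z"]
    P=np.stack([(u-c["cx"])/c["fx"]*Z,(v-c["cy"])/c["fy"]*Z,Z],-1)
    return (P-c["t"])@c["R"], Z>0
E
python3 - <<'E'
from h import *
for n,win in(("scene",(100,180,180,280)),("side",(290,360,420,480))):
    c=pickle.load(open(n+"0.pkl","rb"));P,ok=cloud(c)
    u0,v0,u1,v1=win
    m=np.zeros((480,640),bool);m[v0:v1,u0:u1]=1
    m&=ok
    print(n,"max z",np.percentile(P[m][:,2],[50,90,99]))
    t=m&(abs(P[...,2]-0.136)<0.006)
    k=max(cv2.findContours(t.astype(np.uint8),0,1)[0],key=cv2.contourArea)
    q=ray(c,k[:,0],0.136)[:,:2].astype(np.float32)
    print("lid",cv2.minEnclosingCircle(q),q.min(0),q.max(0),P[t].mean(0))
    # base plate top z=0.012
    b=m&(abs(P[...,2]-0.012)<0.005)
    k=np.vstack(cv2.findContours(b.astype(np.uint8),0,1)[0])
    print("base",cv2.minAreaRect(ray(c,k[:,0],0.012)[:,:2].astype(np.float32)))
    im=c["image"][v0:v1,u0:u1]
    cv2.imwrite(f"pics/{n}_crop.png",cv2.resize(im,None,fx=5,fy=5))
c=pickle.load(open("side0.pkl","rb"));P,ok=cloud(c)
cv2.imwrite("pics/tray.png",cv2.resize(c["image"][255:360,275:400],None,fx=5,fy=5))
E
```

```text
scene max z [0.00022982 0.11478365 0.13630653]
lid ((0.4970383048057556, -0.34291380643844604), 0.03364671766757965) [ 0.46415094 -0.37554657] [ 0.529556  -0.3130565] [ 0.49602762 -0.34488938  0.1349665 ]
base ((0.49720141291618347, -0.3440651595592499), (0.1035299301147461, 0.09947852790355682), 19.87120246887207)
side max z [0.00179897 0.13582979 0.13763994]
lid ((0.49353739619255066, -0.35044172406196594), 0.03189663589000702) [ 0.46327573 -0.3821768 ] [ 0.5236027 -0.3188443] [ 0.49301983 -0.35118868  0.1362085 ]
base ((0.4933517873287201, -0.3506026566028595), (0.10039500892162323, 0.10056693106889725), 19.218669891357422)
```

View pics/tray.png

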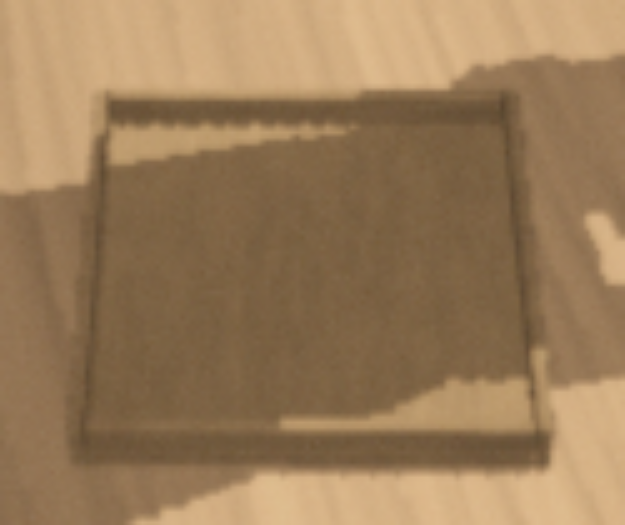

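View pics/side_crop.png

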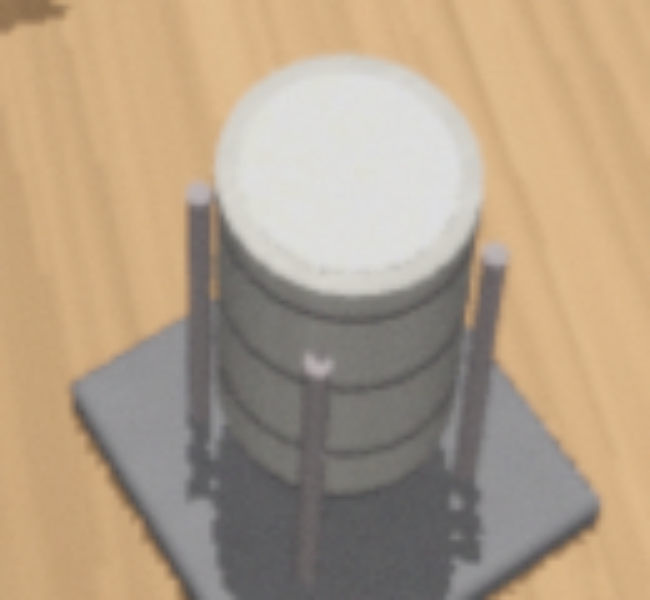

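Run:
```python
from h import *
c=pickle.load(open("side0.pkl","rb"));P,ok=cloud(c)
q=np.array([[75,432],[548,432],[515,92],[103,93]])/5+[275,255]
r=ray(c,q,0.018)[:,:2];print("corners",r,r.mean(0),[np.linalg.norm(r[i]-r[(i+1)%4]) for i in range(4)])
for n,(u0,v0,u1,v1) in (("side",(280,262,395,352)),("scene",(205,225,310,305))):
    c=pickle.load(open(n+"0.pkl","rb"));P,ok=cloud(c)
    m=np.zeros((480,640),bool);m[v0:v1,u0:u1]=1
    b=m&ok&(P[...,2]>0.009)&(P[...,2]<0.03)
    p=P[b][:,:2].astype(np.float32);print(n,len(p),cv2.minAreaRect(p),P[b].min(0),P[b].max(0))
    lo=m&ok&(P[...,2]<0.009)&(P[...,2]>0.003);print(P[lo].mean(0))
```

```text
corners [[ 0.43813568 -0.16882632]
 [ 0.57979368 -0.20068494]
 [ 0.61372534 -0.05656521]
 [ 0.47134835 -0.0248389 ]] [ 0.52575076 -0.11272884] [np.float64(0.14519628681898308), np.float64(0.14806030015288665), np.float64(0.14586900517179688), np.float64(0.14776825962061507)]
side 1423 ((0.5244894623756409, -0.11106725037097931), (0.15325134992599487, 0.150101438164711), 77.20144653320312) [ 0.43525555 -0.19981569  0.00901043] [ 0.61244928 -0.02250819  0.02135854]
[ 0.52459688 -0.11122352  0.00515569]
scene 768 ((0.524628221988678, -0.10790181905031204), (0.15054698288440704, 0.15304744243621826), 77.22566223144531) [ 0.43618636 -0.19662837  0.00900654] [ 0.61433151 -0.03720858  0.02075636]
[ 0.52960194 -0.11495958  0.00471234]
```

{"method": "apply_moves", "body": {"claw": [1, 1, 1, 1, 1, 1, 1, 1, 1, 1, 1, 1], "offset": [[-15, -35, 5], [-15, -35, 5], [-15, -35, 5], [-20, -30, 5], [-20, -30, 5], [-20, -30, 5], [-20, -30, 0], [-20, -30, 0], [-20, -30, 0], [-20, -30, 0], [-15, -30, 0], [0, 0, 0]], "twist": [[0, 0, 0.04], [0, 0, 0.04], [0, 0, 0.04], [0, 0, 0.04], [0, 0, 0.04], [0, 0, 0.04], [0, 0, 0.04], [0, 0, 0.04], [0, 0, 0.02], [0, 0, 0], [0, 0, 0], [0, 0, 0]]}}

```text
t: 1.1
position: [0.4976, -0.3488, 0.2578]
tool_rot: [-1.817, -2.563, 0.001]
force: [0.3, 0.2, -0.6]
gripper_width: 1.0
```

Run:
```python
from h import *
from plant import ctrl
s=ctrl.state();c=ctrl.read_camera("wrist");c["pos"]=s["position"];c["rot"]=s["tool_rot"]
pickle.dump(c,open("wrist0.pkl","wb"));cv2.imwrite("pics/wrist0.png",c["image"])
print({k:c[k] for k in("fx","cx","cy","tool_from_camera")},s["position"])
```

```text
{'fx': 371.64829954431775, 'cx': 321.9636820228824, 'cy': 239.94976222391955, 'tool_from_camera': array([[-4.66183870e-04, -9.58053804e-01, -2.86588017e-01,
         8.28220208e-02],
       [ 9.99999815e-01, -5.58255487e-04,  2.39559946e-04,
         2.49661839e-04],
       [-3.89500650e-04, -2.86587852e-01,  9.58053887e-01,
        -1.57659709e-01],
       [ 0.00000000e+00,  0.00000000e+00,  0.00000000e+00,
         1.00000000e+00]])} [ 0.49763747 -0.34876044  0.25782514]
```

View pics/wrist0.png

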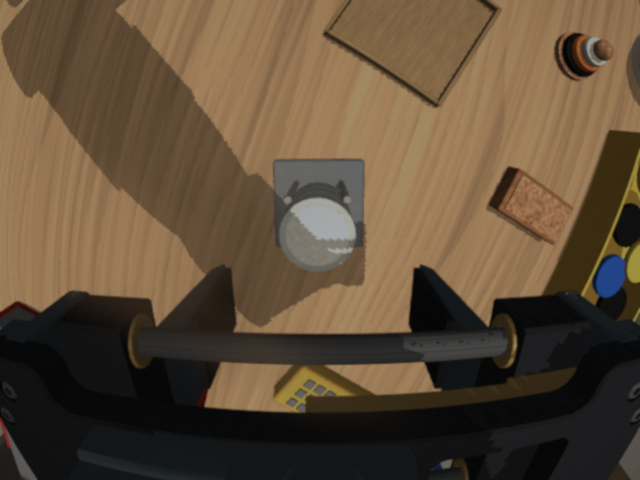

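The wrist view shows the lid at about (318,234), with edges at x 279–357 and y 196–272. The jaws are aligned with the base sides.

```bash
cat >> h.py <<'E'
from scipy.spatial.transform import Rotation as Ro
def wray(c,px,z):
    px=np.atleast_2d(np.asarray(px,float))
    a=(px[:,0]-c["cx"])/c["fx"];b=(px[:,1]-c["cy"])/c["fy"];th=np.hypot(a,b)
    d=np.c_[a/th*np.sin(th),b/th*np.sin(th),np.cos(th)]
    T=c["tool_from_camera"];R=Ro.from_rotvec(c["rot"]).as_matrix()
    d=d@T[:3,:3].T@R.T;o=R@T[:3,3]+c["pos"]
    return o+d*((z-o[2])/d[:,2])[:,None]
E
python3 - <<'E'
from h import *
c=pickle.load(open("wrist0.pkl","rb"))
im=c["image"]
d=c["range_z"];print("range at lid",d[225,320],d[245,310])
v,u=np.mgrid[180:290,260:380]
m=np.zeros((480,640),np.uint8)
dl=d[225:245,310:325];med=np.median(dl[dl>0])
m[180:290,260:380]=abs(d[180:290,260:380]-med)<0.012
k=max(cv2.findContours(m,0,1)[0],key=cv2.contourArea);print(cv2.boundingRect(k),med)
w=wray(c,k[:,0],0.136)[:,:2].astype(np.float32)
print("lid",cv2.minEnclosingCircle(w),w.mean(0),cv2.fitEllipse(w))
e=wray(c,[[279,234],[357,234],[318,196],[318,272]],0.136);print(e,e.mean(0))
b=wray(c,[[274,159.5],[363.5,159.5],[274,245]],0.012);print("base",b, "centre",(b[1]+b[2])/2)
t=wray(c,[[325,34],[438,106],[498,10]],0.018);print("tray",t,(t[0]+t[2])/2, np.linalg.norm(t[0]-t[1]),np.linalg.norm(t[2]-t[1]))
E
```

```text
range at lid 0.28664416 0.29136673
(279, 193, 76, 78) 0.28888887
lid ((0.49246302247047424, -0.34541141986846924), 0.032017458230257034) [ 0.4925394  -0.34507555] ((0.4927065372467041, -0.34585556387901306), (0.05884750932455063, 0.06271316111087799), 16.69160270690918)
[[ 0.46470828 -0.35600637  0.136     ]
 [ 0.52244656 -0.33580833  0.136     ]
 [ 0.48375421 -0.3174878   0.136     ]
 [ 0.50404578 -0.37604037  0.136     ]] [ 0.49373871 -0.34633572  0.136     ]
base [[ 0.43110169 -0.31567022  0.012     ]
 [ 0.52282025 -0.28370777  0.012     ]
 [ 0.46056712 -0.40837454  0.012     ]] centre [ 0.49169368 -0.34604115  0.012     ]
tray [[ 0.43813107 -0.16836927  0.018     ]
 [ 0.57837341 -0.19844784  0.018     ]
 [ 0.60932848 -0.05663798  0.018     ]] [ 0.52372978 -0.11250363  0.018     ] 0.14343163595268751 0.1451490640847368
```

{"method": "apply_moves", "body": {"claw": [1, 1, 1, 1, 1, 1, 1, 1, 1, 1], "offset": [[-4, 2, 0], [0, 0, -15], [0, 0, -20], [0, 0, -20], [0, 0, -20], [0, 0, -20], [0, 0, -15], [0, 0, -10], [0, 0, -5], [0, 0, 0]], "twist": [[0, 0, 0], [0, 0, 0], [0, 0, 0], [0, 0, 0], [0, 0, 0], [0, 0, 0], [0, 0, 0], [0, 0, 0], [0, 0, 0], [0, 0, 0]]}}

```text
t: 1.98
position: [0.496, -0.3421, 0.1322]
tool_rot: [-1.812, -2.565, -0.0]
force: [0.7, -0.3, 0.0]
gripper_width: 0.998
```

Run:
```python
from h import *
from plant import ctrl
print(ctrl.state()["position"],ctrl.state()["force"])
for n in("wrist","side"):
    c=ctrl.read_camera(n);im=c["image"]
    if n=="side": im=cv2.resize(im[330:480,270:450],None,fx=4,fy=4)
    cv2.imwrite(f"pics/{n}1.png",im)
```

```text
[ 0.49597203 -0.34207728  0.13217455] [ 0.72571053 -0.32346635  0.03629626]
```

View pics/side1.png

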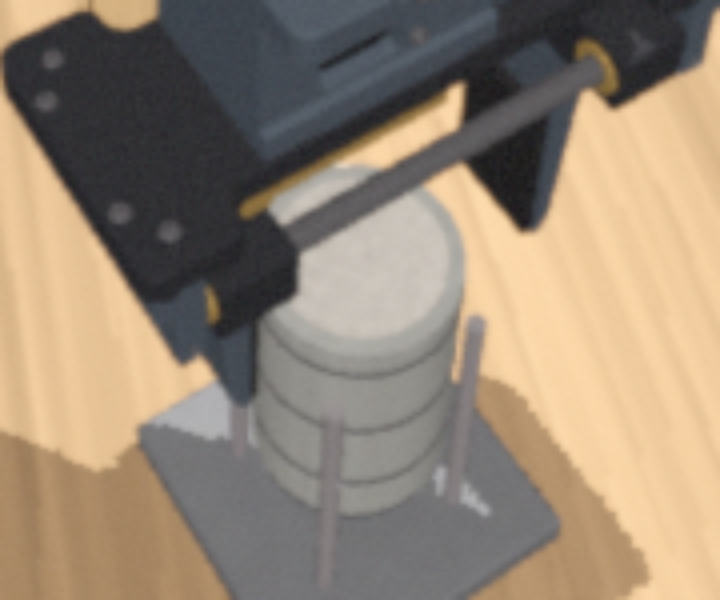

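View pics/wrist1.png

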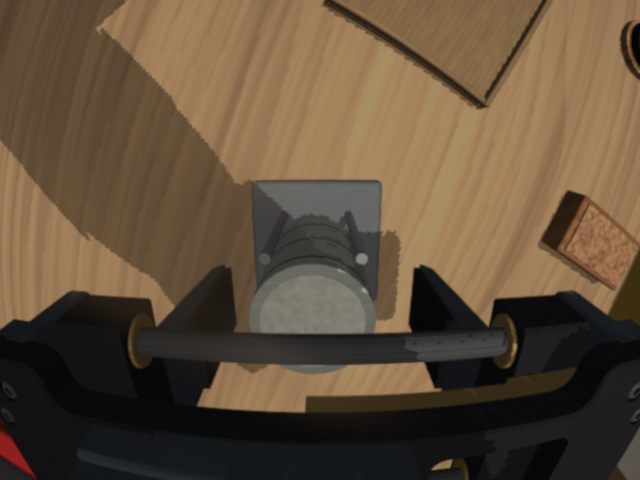

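The fingers are about level with the top tin and clear of it. In the wrist view the lid spans x 251–375 and y 263–372. I'll measure the remaining offset.

Run:
```python
from h import *
from plant import ctrl
s=ctrl.state();c=pickle.load(open("wrist0.pkl","rb"))
c["pos"]=s["position"];c["rot"]=s["tool_rot"];print(s["position"],s["tool_rot"],s["joint_velocities"].round(4))
e=wray(c,[[251,316],[375,316],[314,263],[314,372]],0.136)
print(e,e[:2].mean(0),e[2:].mean(0))
```

```text
[ 0.49648588 -0.34289556  0.13359633] [ 1.81262251e+00  2.56512462e+00 -2.50143483e-05] [-0.0042 -0.0092 -0.0072 -0.0009  0.0007 -0.0014]
[[ 0.46529066 -0.35555934  0.136     ]
 [ 0.52094053 -0.33566278  0.136     ]
 [ 0.48483644 -0.31977478  0.136     ]
 [ 0.50431401 -0.37644995  0.136     ]] [ 0.49311559 -0.34561106  0.136     ] [ 0.49457522 -0.34811237  0.136     ]
```

{"method": "apply_moves", "body": {"claw": [1, 1, 1, -1, -1, -1, -1, -1, -1, -1, -1, -1], "offset": [[-2.5, -4, -1], [0, 0, 0], [0, 0, 0], [0, 0, 0], [0, 0, 0], [0, 0, 0], [0, 0, 0], [0, 0, 0], [0, 0, 0], [0, 0, 0], [0, 0, 0], [0, 0, 0]], "twist": [[0, 0, 0], [0, 0, 0], [0, 0, 0], [0, 0, 0], [0, 0, 0], [0, 0, 0], [0, 0, 0], [0, 0, 0], [0, 0, 0], [0, 0, 0], [0, 0, 0], [0, 0, 0]], "force": 20}}

```text
t: 3.08
position: [0.4935, -0.347, 0.1319]
tool_rot: [-1.814, -2.565, -0.0]
force: [0.7, -0.0, -0.5]
gripper_width: 0.653
```

{"method": "apply_moves", "body": {"claw": [-1, -1, -1, -1], "offset": [[0, 0, 0], [0, 0, 0], [0, 0, 0], [0, 0, 0]], "twist": [[0, 0, 0], [0, 0, 0], [0, 0, 0], [0, 0, 0]]}}

```text
t: 3.42
position: [0.4935, -0.347, 0.1319]
tool_rot: [1.814, 2.565, 0.0]
force: [-1.6, 0.1, -0.4]
gripper_width: 0.651
```

{"method": "apply_moves", "body": {"claw": [-1, -1, -1, -1, -1, -1, -1, -1, -1, -1, -1, -1], "offset": [[0, 0, 2], [0, 0, 3], [0, 0, 4], [0, 0, 5], [0, 0, 5], [0, 0, 6], [0, 0, 8], [0, 0, 10], [0, 0, 10], [0, 0, 10], [0, 0, 5], [0, 0, 2]], "twist": [[0, 0, 0], [0, 0, 0], [0, 0, 0], [0, 0, 0], [0, 0, 0], [0, 0, 0], [0, 0, 0], [0, 0, 0], [0, 0, 0], [0, 0, 0], [0, 0, 0], [0, 0, 0]]}}

```text
t: 4.42
position: [0.4939, -0.3474, 0.2034]
tool_rot: [1.813, 2.564, -0.0]
force: [0.7, -0.1, -0.8]
gripper_width: 0.653
```

Run:
```python
from h import *
from plant import ctrl
print(ctrl.state())
for n in("side","scene"):
    c=ctrl.read_camera(n);im=c["image"];pickle.dump(c,open(n+"2.pkl","wb"))
    w=im[270:480,240:450] if n=="side" else im[130:290,60:220]
    cv2.imwrite(f"pics/{n}2.png",cv2.resize(w,(590,590)))
```

```text
{'t': 4.4167, 'joint_pos': array([-6.51504868e-01,  2.60448531e-01,  1.94668183e+00,  1.60031126e-05,
        9.32721099e-01, -9.91466353e-01]), 'joint_velocities': array([-0.00085478, -0.01443102,  0.00054241,  0.00037892,  0.02700652,
       -0.00020658]), 'tau': array([ 1.02541986e-02, -6.42418957e+01, -4.07956517e+01,  8.56933650e-03,
        2.11281083e-01, -1.13549795e-04]), 'position': array([ 0.49392552, -0.3473526 ,  0.20339707]), 'tool_rot': array([ 1.81264699e+00,  2.56378281e+00, -7.84447452e-05]), 'force': array([ 0.74693527, -0.08127958, -0.83798853]), 'ft_torque': array([ 0.00912985, -0.04290132,  0.04968141]), 'gripper_width': 0.6531820478492734}
```

View pics/side2.png

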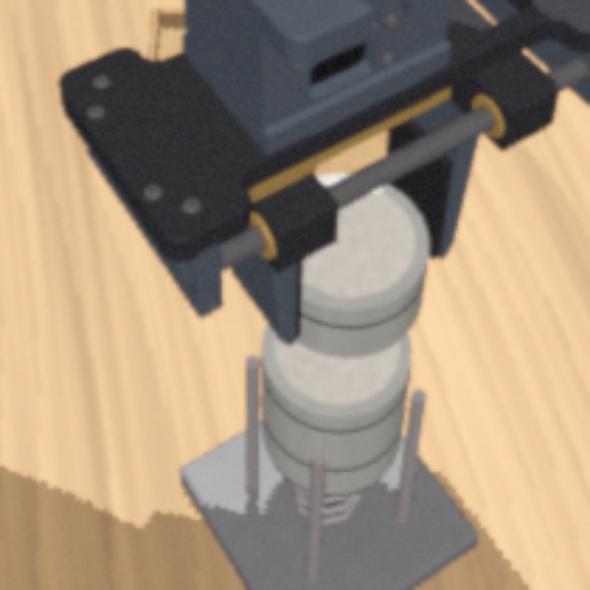

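View pics/scene2.png

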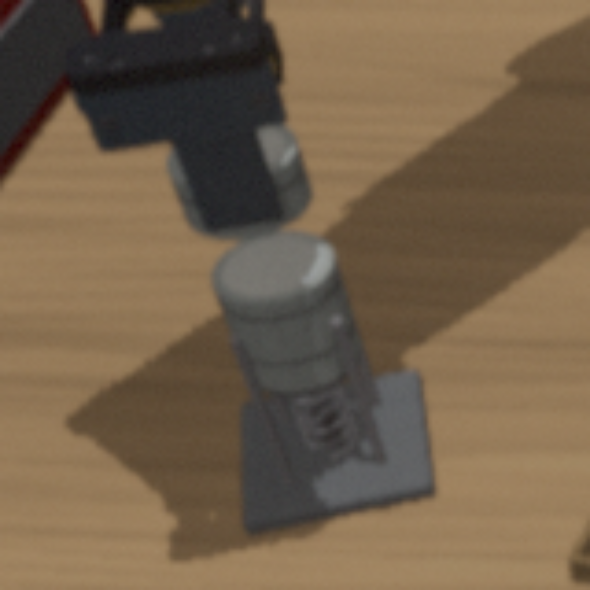

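The next tin has risen level into place, and the top tin is held level. Now I'll carry it to the tray.

{"method": "apply_moves", "body": {"claw": [-1, -1, -1, -1, -1, -1, -1, -1, -1, -1, -1, -1], "offset": [[2, 10, 5], [3, 20, 0], [3, 25, 0], [3, 25, 0], [3, 25, 0], [3, 25, 0], [3, 25, 0], [3, 25, 0], [3, 25, 0], [3, 20, 0], [2, 11, 0], [0, 0, 0]], "twist": [[0, 0, 0], [0, 0, 0], [0, 0, 0], [0, 0, 0], [0, 0, 0], [0, 0, 0], [0, 0, 0], [0, 0, 0], [0, 0, 0], [0, 0, 0], [0, 0, 0], [0, 0, 0]]}}

```text
t: 5.52
position: [0.5245, -0.1091, 0.2068]
tool_rot: [-1.811, -2.567, 0.0]
force: [0.3, -0.9, -1.1]
gripper_width: 0.654
```

{"method": "apply_moves", "body": {"claw": [-1, -1, -1, -1, -1, -1, -1, -1, -1, -1, -1, -1], "offset": [[0, 0, -5], [0, 0, -10], [0, 0, -15], [0, 0, -20], [0, 0, -20], [0, 0, -20], [0, 0, -15], [0, 0, -15], [0, 0, -10], [0, 0, -10], [0, 0, -5], [0, 0, 0]], "twist": [[0, 0, 0], [0, 0, 0], [0, 0, 0], [0, 0, 0], [0, 0, 0], [0, 0, 0], [0, 0, 0], [0, 0, 0], [0, 0, 0], [0, 0, 0], [0, 0, 0], [0, 0, 0]]}}

```text
t: 6.52
position: [0.5239, -0.1112, 0.0609]
tool_rot: [-1.813, -2.564, 0.001]
force: [0.8, -0.6, -1.5]
gripper_width: 0.653
```

Run:
```python
from h import *
from plant import ctrl
s=ctrl.state();print(s["t"],s["position"],s["force"],s["gripper_width"])
c=ctrl.read_camera("side")
cv2.imwrite("pics/side3.png",cv2.resize(c["image"][180:380,240:450],None,fx=3,fy=3))
```

```text
6.5167 [ 0.52394482 -0.11120632  0.06088544] [ 0.79864227 -0.59098284 -1.4613482 ] 0.6532956311768919
```

View pics/side3.png

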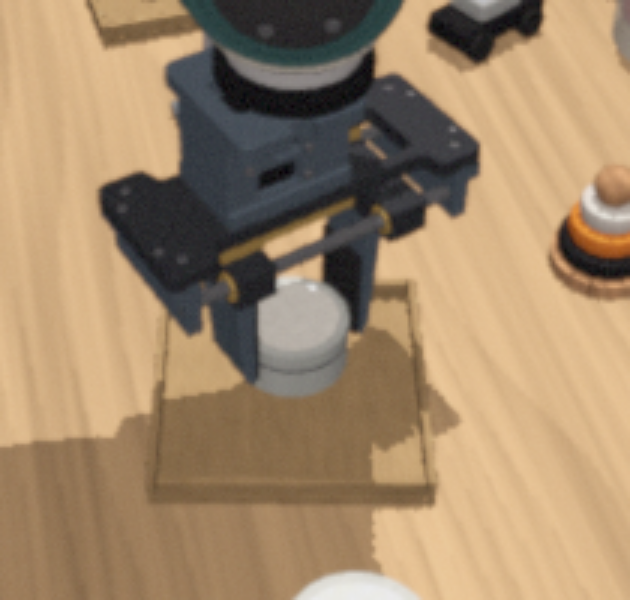

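The tin is held level over the tray, roughly centred. Its underside is about 30 mm above the floor, so I'll lower it and watch the force.

{"method": "apply_moves", "body": {"claw": [-1, -1, -1, -1, -1, -1, -1, -1], "offset": [[0, 0, -5], [0, 0, -6], [0, 0, -6], [0, 0, -4], [0, 0, -3], [0, 0, -2], [0, 0, 0], [0, 0, 0]], "twist": [[0, 0, 0], [0, 0, 0], [0, 0, 0], [0, 0, 0], [0, 0, 0], [0, 0, 0], [0, 0, 0], [0, 0, 0]]}}

```text
t: 7.23
position: [0.5245, -0.111, 0.0359]
tool_rot: [-1.814, -2.565, 0.0]
force: [-0.2, 0.8, -0.5]
gripper_width: 0.649
```

{"method": "apply_moves", "body": {"claw": [-1, -1, -1, -1], "offset": [[0, 0, -1], [0, 0, -1], [0, 0, 0], [0, 0, 0]], "twist": [[0, 0, 0], [0, 0, 0], [0, 0, 0], [0, 0, 0]]}}

```text
t: 7.57
position: [0.5245, -0.111, 0.034]
tool_rot: [1.814, 2.565, 0.0]
force: [0.1, 0.7, -1.1]
gripper_width: 0.652
```

{"method": "apply_moves", "body": {"claw": [-1, -1, -1, -1], "offset": [[0, 0, -1], [0, 0, -1], [0, 0, 0], [0, 0, 0]], "twist": [[0, 0, 0], [0, 0, 0], [0, 0, 0], [0, 0, 0]]}}

```text
t: 7.9
position: [0.5244, -0.111, 0.0319]
tool_rot: [-1.814, -2.565, 0.0]
force: [0.2, 0.4, -0.7]
gripper_width: 0.651
```

{"method": "apply_moves", "body": {"claw": [-1, -1, -1], "offset": [[0, 0, -1], [0, 0, 0], [0, 0, 0]], "twist": [[0, 0, 0], [0, 0, 0], [0, 0, 0]]}}

```text
t: 8.15
position: [0.5246, -0.111, 0.0309]
tool_rot: [1.814, 2.565, 0.0]
force: [-0.1, -0.8, -0.5]
gripper_width: 0.652
```

{"method": "apply_moves", "body": {"claw": [-1, -1, -1, -1], "offset": [[0, 0, -0.5], [0, 0, -0.5], [0, 0, 0], [0, 0, 0]], "twist": [[0, 0, 0], [0, 0, 0], [0, 0, 0], [0, 0, 0]]}}

```text
t: 8.48
position: [0.5246, -0.1111, 0.0307]
tool_rot: [-1.813, -2.565, 0.0]
force: [-6.8, 0.3, 19.7]
gripper_width: 0.652
```

The tin touched the floor at about z = 0.031. I'll ease off a little, open the jaws and retreat.

{"method": "apply_moves", "body": {"claw": [-1, -1, 0.6, 0.6, 0.8, 0.8, 0.8, 0.8, 0.8, 0.8], "offset": [[0, 0, 0.7], [0, 0, 0], [0, 0, 0], [0, 0, 0], [0, 0, 0], [0, 0, 0], [0, 0, 0], [0, 0, 0], [0, 0, 0], [0, 0, 0]], "twist": [[0, 0, 0], [0, 0, 0], [0, 0, 0], [0, 0, 0], [0, 0, 0], [0, 0, 0], [0, 0, 0], [0, 0, 0], [0, 0, 0], [0, 0, 0]]}}

```text
t: 9.32
position: [0.5245, -0.111, 0.0306]
tool_rot: [1.814, 2.565, 0.0]
force: [-0.1, 0.3, -0.1]
gripper_width: 0.9
```

{"method": "apply_moves", "body": {"claw": [0.8, 0.8, 0.8, 0.8, 0.8, 0.8, 0.8, 0.8, 0.8, 0.8, 0.8, 0.8], "offset": [[0, 0, 3], [0, 0, 6], [0, 0, 10], [0, 0, 15], [0, 0, 20], [0, 0, 20], [0, 0, 20], [0, 0, 20], [0, 0, 20], [0, 0, 15], [0, 0, 10], [0, 0, 0]], "twist": [[0, 0, 0], [0, 0, 0], [0, 0, 0], [0, 0, 0], [0, 0, 0], [0, 0, 0], [0, 0, 0], [0, 0, 0], [0, 0, 0], [0, 0, 0], [0, 0, 0], [0, 0, 0]]}}

```text
t: 10.32
position: [0.5256, -0.1113, 0.1923]
tool_rot: [1.812, 2.562, 0.002]
force: [-0.6, -0.6, 0.5]
gripper_width: 0.899
```

Run:
```python
from h import *
from plant import ctrl
s=ctrl.state();print(s["t"],s["position"],s["force"],s["gripper_width"])
c=ctrl.read_camera("side");im=c["image"];P,ok=cloud(c)
cv2.imwrite("pics/side4.png",cv2.resize(im[230:480,260:450],None,fx=2.4,fy=2.4))
def lid(win,z):
    u0,v0,u1,v1=win;m=np.zeros((480,640),bool);m[v0:v1,u0:u1]=1
    t=m&ok&(abs(P[...,2]-z)<0.006)
    k=max(cv2.findContours(t.astype(np.uint8),0,1)[0],key=cv2.contourArea)
    print(cv2.minEnclosingCircle(ray(c,k[:,0],z)[:,:2].astype(np.float32)),P[t].mean(0))
    A=np.c_[P[t][:,:2],np.ones(t.sum())];print("slope",np.linalg.lstsq(A,P[t][:,2],rcond=None)[0])
lid((290,360,420,480),0.136);lid((285,260,395,345),0.035)
s=ctrl.state();w=ctrl.read_camera("wrist");cv2.imwrite("pics/wrist4.png",w["image"])
```

```text
10.3167 [ 0.52555954 -0.11127687  0.19225949] [-0.59818754 -0.6484601   0.49182905] 0.8991944787770766
((0.4936109781265259, -0.3503504991531372), 0.03213980421423912) [ 0.49285787 -0.35135335  0.1368791 ]
slope [0.00774047 0.0225128  0.1409741 ]
((0.5254428386688232, -0.11512989550828934), 0.032456692308187485) [ 0.52483314 -0.11558628  0.03508272]
slope [0.00657462 0.0230445  0.03429577]
```

View pics/side4.png

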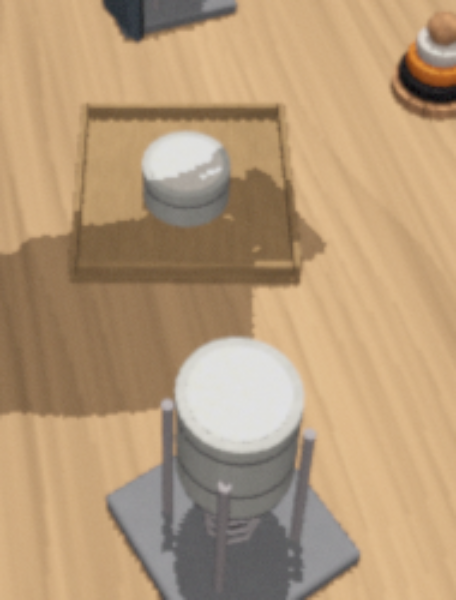

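View pics/wrist4.png

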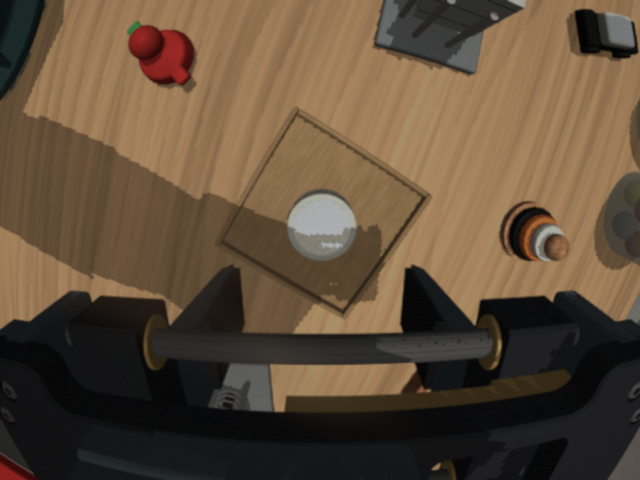

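The side view shows the tin upright in the tray at about (185,178) in the crop. The next tin is level in the dispenser at (238,390). The wrist view shows the lid at (322,225), close to the tray's middle at about (323,212), and the gripper is clear. Everything meets the requirements, so I'm handing in.

```bash
python3 -c "
from plant import ctrl
print(ctrl.sign_off())"
```

```text
the job is handed in; nothing more can be done
None
```

I took the top round tin out of its dispenser and set it down upright in the middle of the empty tray. The job was handed in at about 10.4 s of the 38 s allowed. No verdict is reported at sign-off.

**Placed tin:** I lowered it until it touched the floor (about 20 N at the tool), then opened the jaws and backed off. The last side view puts its lid at (0.525, -0.115) m and 35 mm high. The tray centre is about (0.525, -0.111) m, so it is a few mm off centre. Its lid slope was at most about 0.02 rad.

**Next tin:** It rose level into the top place, with its lid at 137 mm. Its lid centre is within about 1 mm of the dispenser axis as seen by the same camera.

**Gripper:** It ended open, about 0.16 m above where it released the tin, touching nothing.

**Disagreement:** The scene and side cameras differed by about 7 mm in y on the dispenser position. I aimed the grasp using the wrist camera, which fell between the two. The placing target was a blend of all three views of the tray, which agreed to about 5 mm. The tolerance is 25 mm.

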